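# Lock the wire winder's shaft on its flat

### The arm

A 6-joint arm with a two-finger parallel gripper is mounted at the origin on the work surface. World frame = base frame: x ahead of the robot, y to its left, z up, the work surface at z = 0. Lengths are in m, angles in rad, forces in N, time in s.
With the tool pointing down it reaches from about 0.275 to 0.725 m from the base axis. Payload 15.9 kg.
Tool frame: the origin (TCP) lies at the very end of the fingers, on their centre line; the grasp point (between the pads) lies 19 mm behind it; z points along the fingers, y is the line along which they close (so a half turn about z gives the same grasp; the last joint's range is limited). The gripper opens to 85 mm and grips with 20 to 120 N. Pads are 22 mm wide; open, the fingers measure 114 mm over their backs; the gripper's body (76 mm by 85 mm) begins 54 mm behind the grasp point. The pads swing forward as they close: fully open they stand 13 mm farther back than shut.
Start: joints at [-1.107, 0.213, -0.034, 1.323, 0, 1.571], TCP at [0.224, -0.447, 0.231] pointing down, gripper open.
Joint ranges: [-2.98, 2.98], [-0.74, 1.72], [-1.14, 1.35], [-2.1, 2.04], [-1.57, 1.44], [-3.14, 3.14]. Speed limits (rad/s): [1.89, 1.89, 2.39, 2.57, 3.14, 3.14].

### API

Orientations are given as a unit quaternion [x, y, z, w].
In Python, from station import bot gives the robot as it stands.
- The arm moves only by the tool move_arm, never from a script. Its argument "deltas" is a list of rows, each a list of 3 entries, a list of its own where there are three numbers: the opening, from 0 (shut) to 1 (fully open), then the shift along the tool's x, y, z normalised to -1 to 1, where 1 is 0.04 m, then the turn, a rotation vector about the tool's x, y, z normalised to -1 to 1, where 1 is 0.15 rad. In form: [[fingers, [dx, dy, dz], [rx, ry, rz]], ...]. A call has 1 to 20 rows; each row shifts and turns the commanded pose from where the row before left it, along the tool's axes as they then stand; what a row does not reach is not made up. A row lasts 1/10 s, in which the tool goes at most 50 mm and 8.59 degrees, less where a joint would pass 70% of its speed; a pose out of reach is approached as far as the arm can. A call with a number of a shift or a turn outside -1 to 1 is refused whole. A call with a gripper value outside its range is refused whole. The fingers move at their own pace and stop on an object; "newtons" is the grip in N (left out, the last holds). Time passes only in rows, so rows that do not move let the fingers close. It gives the time, the measured TCP pose, the force, the opening and the grip force at its end, in the units of the state.
- bot.observe(): the state, without advancing time (a new reading comes with each control period).
- bot.capture(name): name is "scene" or "top"; returns (picture, depth): 400x640x3 uint8, red, green, blue; 400x640 float32, m along the optical axis (not along the pixel's ray), 0 where there is no reading.
- bot.camera_params(name): a dict with "vertical_fov" (degrees; the focal length in pixels is half the picture's height over the tangent of half this angle, whatever the lens; pixels are square), "cx", "cy" (the principal point, pixels), "extrinsics" (4x4, takes a point from camera to world coordinates). Camera axes: x right, y up, looking along -z (the intrinsics and any distortion apply to the point x, -y, -z); pixel columns grow to the right and rows downward; lengths in m; the calibration is good to about 2 mm. A picture is of the moment at which its call begins. camera_params takes no time and is no camera call.
- bot.hand_in(): hands the job in; it is judged then, once.
The state is a dict: "time": time; "q": joint angles; "qd": joint speeds; "joint_efforts": joint torques, N m; "tool_pos": TCP position; "tcp_rot": TCP orientation; "force": force on the tool from outside, world axes, zero at the start; "moment": the same for the moment, N m; "grip_width": opening from 0.0 (shut) to 1.0 (fully open); "grasp_force": force on a finger pad.
Only numpy, scipy, OpenCV 4.12 (cv2) and the standard library are available. Lean on these libraries where they do the work, as an engineer would, in place of code of your own. Each camera call takes 0.05 s, during which the arm holds its last target. There are 200 camera calls.

### The job

Turn the winder's crank until the flat of its shaft faces straight up at the lock screw, then take the T-handled hex key out of its wooden block, put it fully into the screw's hexagonal socket and turn it clockwise until the screw is firmly tight on the flat, but not overtightened. Never press the screw on the round of the shaft, do not push the key hard into the screw, leave the key standing in the screw when you let go, and leave the other bench things alone.

Things in the scene. Friction and masses are not known exactly. Their poses are not given: they have to be found in the camera images.
- winder: grey base plate 110 x 215 x 12 mm fixed on the bench, with an aluminium lock block (50 x 34 mm, top 100 mm above the bench) and a horizontal shaft, its axis 75 mm above the bench along the winder's y. Origin on the bench right under the lock screw; z up; crank on the -y side, wire spool (80 mm diameter) on the +y side (y 34 to 122 mm)
- shaft: steel shaft, 30 mm diameter, one flat 2.5 mm deep along it; carries spool and crank, turns about the winder's y. Origin on the axis under the lock screw, y along the shaft, z out of the flat and along the crank arm: z straight up = flat faces the screw, crank upright. Starts leaning 34 to 77 degrees to the winder's -x. Turns stiffly (0.08 N m), stays where left
- crank_grip (a point): middle of the free part of the crank's round handle pin, 12 mm diameter, 60 mm long, parallel to the shaft, 50 mm from the shaft's axis; its centre is 90 mm on the -y side of the lock screw
- lock_screw: steel setscrew upright in a bush on the lock block. Origin at the centre of the socket's mouth, 121 to 124 mm above the bench at the start; z up out of the socket; x square to one of its six walls. Hexagonal socket 14.8 mm across flats, 14 mm deep. Clockwise from above tightens: it sinks 16 mm per turn and turns with about 0.1 N m before it meets the shaft
- hex_key: T-handled steel hex key, 250 g, upright in the hole of its wooden block (it may lean a few degrees). Origin at the tip of the blade, z up along the blade to the handle, x along the crossbar and square to one of the blade's six sides. Blade 14 mm across flats with a 4 mm tapered tip, long enough that the crossbar's centre is 100 mm above the tip
- key_bar (a point): centre of the key's crossbar (80 mm long, 14 mm wide, 18 mm high), same axes as the key
- key_tip (a point): tip of the key's blade
- key_block: wooden block 80 x 70 x 45 mm fixed on the bench; origin under its centre; 18 mm hole 35 mm deep in the middle of its top, where the key stands
- jar: closed glass jar, 56 mm diameter, 70 mm high; leave alone
- pliers: pliers lying on the bench, about 150 mm long, 15 mm high; leave alone
- mandrel: tapered steel ring mandrel standing on a 60 mm round foot, 130 mm high; leave alone
- screw_point (a point): round nose of the lock screw, hidden in the block; starts 2.9 to 5.5 mm above the flat (65 to 124 degrees of turning), or 0.4 to 3.0 mm above the round. Once it bears, the torque on the key rises within some 15 degrees: firmly tight is about 0.2 to 0.24 N m, that is 0.1 to 0.14 more than in free turning (over 0.27 is overtightened), and it then stays tight by itself
- bush: round steel bush, 38 mm diameter, 20 mm high, fixed on the lock block around the lock screw; origin at its underside, top 119 to 122 mm above the bench
Not all that is in view belongs to the job. Leave any blue or pink look-alike of the hex_key alone.

How it is judged:
On the way, in this order (a step that is already met when the one before it is completed fails the run):
1. the shaft's flat faces up (within 0.12 rad), the screw not yet on the shaft (angle between shaft's own z axis and vertical below 0.12 rad and contact force between lock_screw and shaft below 1 N), for 0.2 s.
2. the key's blade is in the screw's socket (tip at least 9 mm deep), the screw not yet on the shaft (z of key_tip in the frame of lock_screw below -0.009 m and horizontal distance between key_tip and lock_screw below 0.003 m and contact force between lock_screw and shaft below 1 N), for 0.1 s.
3. the screw is tightened on the flat with the key in it (clamp force above 20 N) (contact force between lock_screw and shaft above 20 N and z of key_tip in the frame of lock_screw below -0.009 m and angle between shaft's own z axis and vertical below 0.15 rad), for 0.2 s.
At the end, for the whole second after the job is handed in: the shaft's flat faces up within 0.15 rad, the screw bears on it with more than 20 N, and the key stands at rest in the screw's socket (tip at least 8 mm deep, within 4 mm of its centre, leaning less than 0.25 rad), let go (angle between shaft's own z axis and vertical below 0.15 rad and contact force between lock_screw and shaft above 20 N and z of key_tip in the frame of lock_screw below -0.008 m and horizontal distance between key_tip and lock_screw below 0.004 m and angle between hex_key's own z axis and vertical below 0.25 rad and linear speed of hex_key below 0.02 m/s); the robot touches nothing.
It fails at once if the key is pushed hard against the screw (more than 80 N between them) (contact force between hex_key and lock_screw above 80 N).
It fails at once if the screw is overtightened (more than 70 N on the shaft) (contact force between lock_screw and shaft above 70 N).
It fails at once if the screw is pressed on the round of the shaft (more than 12 N while the flat is over 0.3 rad off) (angle between shaft's own z axis and vertical above 0.3 rad and contact force between lock_screw and shaft above 12 N).
It fails at once if a bystander is moved more than 25 mm (distance of any of jar, pliers, mandrel from where it was at the start of the episode above 0.025 m).
It also fails if it takes over 72 s, if anything falls off the work surface, if the arm or the gripper's body presses on something with over 40 N, if the wrist force passes 120 N, or if a joint passes its speed limit or range.

## Working session

There is one attempt and no reset: what is moved stays moved. The work goes in short steps, Python scripts to look and compute and a tool call to move; the robot and the scene stay as the last step left them, time stands still between calls to the robot, and variables do not carry over. Pictures are saved under pics/ and viewed, at most 10 in all, crops included, and the job is handed in when it is done.

Besides the shell and the picture viewer there is one more tool, called after "Call:" as name(argument=value, ...) on one line, values as JSON. move_arm: Moves the arm, as the interface text tells. Its arguments: {"type":"object","properties":{"deltas":{"type":"array"},"newtons":{"type":"number"}},"required":["deltas"]}

```bash
ls; mkdir -p pics
python3 - <<'E'
from station import bot
import cv2,numpy as np
for n in("scene","top"):
    p,d=bot.capture(n); cv2.imwrite(f"pics/{n}0.png",p[:,:,::-1]); np.save(n+"0.npy",d)
    c=bot.camera_params(n); print(n,{k:(np.round(v,4).tolist()) if k=="extrinsics" else v for k,v in c.items()})
print(bot.observe())
E
```

```text
pics
scene {'vertical_fov': 54.52549588407677, 'cx': 318.181772168821, 'cy': 195.5999229910536, 'extrinsics': [[0.5169, -0.679, 0.5213, 1.0472], [0.8559, 0.4218, -0.2991, -0.2698], [-0.0168, 0.6008, 0.7992, 0.8361], [0.0, 0.0, 0.0, 1.0]]}
top {'vertical_fov': 52.11207531830998, 'cx': 315.6841505290579, 'cy': 193.97347468871186, 'extrinsics': [[0.0222, 0.9836, -0.179, 0.3651], [-0.9998, 0.022, -0.0033, -0.0095], [0.0007, 0.1791, 0.9838, 1.1526], [0.0, 0.0, 0.0, 1.0]]}
{'time': 0.1, 'q': array([-1.10701995e+00,  2.13298076e-01, -3.49697274e-02,  1.32349546e+00,
       -1.13922888e-05,  1.57081043e+00]), 'qd': array([ 0.00139388, -0.00206144,  0.00051826, -0.00089766, -0.00132495,
       -0.00023307]), 'joint_efforts': array([-1.67744297e-04, -6.87242675e+01,  4.87809992e+01,  1.20948977e-02,
        1.08674997e-04,  6.54649199e-06]), 'tool_pos': array([ 0.22352914, -0.44692244,  0.23088064]), 'tcp_rot': array([ 9.73235702e-01,  2.29808692e-01, -1.16655346e-04, -4.69217181e-04]), 'force': array([-0.45028572, -0.71420555, -0.3495279 ]), 'moment': array([-0.00384255, -0.01024419, -0.00126952]), 'grasp_force': 0.0, 'grip_width': 0.99927748351042}
```

View pics/scene0.png

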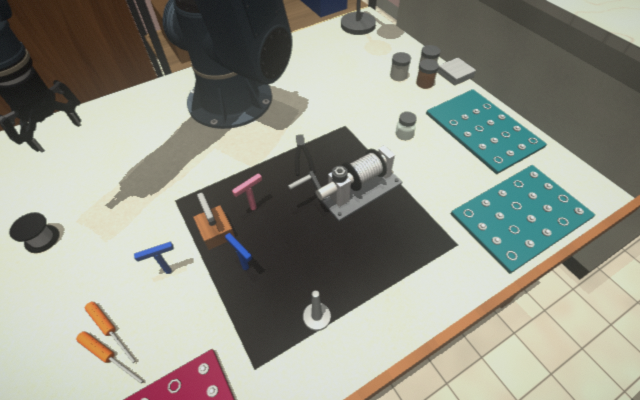

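View pics/top0.png

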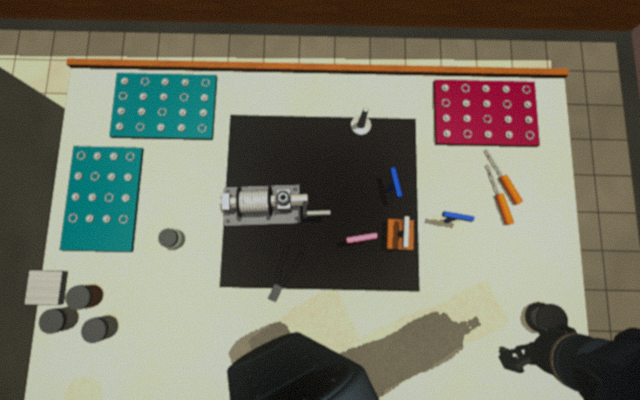

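Both views show the winder (top ≈ (265,203), scene ≈ (350,185)), the crank leaning toward the robot, and the wooden block with the grey-barred key (top ≈ (400,233), scene ≈ (210,220)). Blue and pink keys are decoys. Now I'll enlarge these areas.

```bash
cat > h.py <<'E'
from station import bot
import numpy as np,cv2
def P(n):
    c=bot.camera_params(n); f=200/np.tan(np.radians(c["vertical_fov"]/2)); return f,c["cx"],c["cy"],np.array(c["extrinsics"])
def ray(n,u,v):
    f,cx,cy,E=P(n); d=E[:3,:3]@np.array([(u-cx)/f,-(v-cy)/f,-1]); return E[:3,3],d
def onz(n,u,v,z):
    o,d=ray(n,u,v); return o+d*(z-o[2])/d[2]
def pix(n,p):
    f,cx,cy,E=P(n); q=E[:3,:3].T@(np.asarray(p)-E[:3,3]); return np.array([cx-f*q[0]/q[2],cy+f*q[1]/q[2]])
def tri(u1,u2):
    o1,d1=ray("scene",*u1);o2,d2=ray("top",*u2)
    t=np.linalg.lstsq(np.c_[d1,-d2],o2-o1,rcond=None)[0]
    a=o1+d1*t[0];b=o2+d2*t[1];return (a+b)/2,np.linalg.norm(a-b)
def cloud(n,d):
    f,cx,cy,E=P(n); v,u=np.indices(d.shape); X=np.stack([(u-cx)/f*d,-(v-cy)/f*d,-d],-1); return X@E[:3,:3].T+E[:3,3]
E
python3 - <<'E'
from h import *
a=cv2.imread("pics/scene0.png");b=cv2.imread("pics/top0.png")
def cr(i,x,y,w=100,h=75):return cv2.resize(i[y:y+h,x:x+w],(400,300),interpolation=cv2.INTER_CUBIC)
o=np.vstack([np.hstack([cr(a,285,145),cr(b,235,165)]),np.hstack([cr(a,170,175),cr(b,340,190)])])
cv2.imwrite("pics/crops.png",o)
for n in("scene","top"):
    d=np.load(n+"0.npy");C=cloud(n,d)
    print(n,[(p,np.round(C[p[1],p[0]],3).tolist(),round(float(d[p[1],p[0]]),3)) for p in ([(340,172),(330,210),(210,220),(205,205),(320,260)] if n=="scene" else [(284,198),(320,212),(407,233),(392,225),(340,160)])])
E
```

```text
scene [((340, 172), [0.541, 0.084, 0.111], 0.949), ((330, 210), [0.564, 0.042, 0.009], 1.006), ((210, 220), [0.501, -0.24, 0.106], 0.877), ((205, 205), [0.467, -0.235, 0.121], 0.884), ((320, 260), [0.671, -0.054, 0.003], 0.927)]
top [((284, 198), [0.543, 0.076, 0.108], 1.059), ((320, 212), [0.508, -0.018, 0.111], 1.05), ((407, 233), [0.458, -0.239, 0.12], 1.032), ((392, 225), [0.486, -0.215, 0.044], 1.111), ((340, 160), [0.676, -0.074, 0.003], 1.186)]
```

View pics/crops.png

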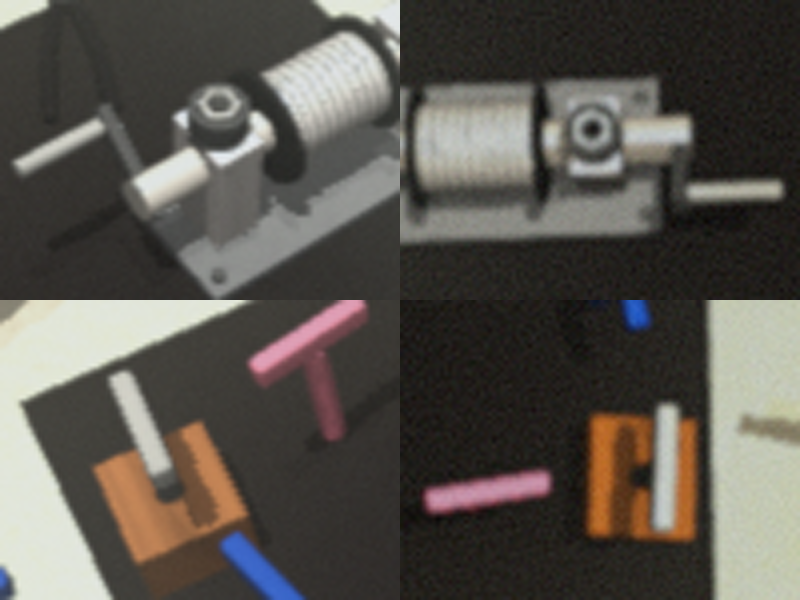

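The crops show the bush with its hex socket (top ≈ (283,198)), the crank pin at top ≈ (310–330,212) leaning toward the robot, and the white key bar at top ≈ (407,233). The bar is offset from the hole, so the key leans. Depth agrees with the given heights, so I'll take positions from the point clouds.

Run:
```python
from h import *
def box(C,x0,x1,y0,y1,z0,z1):
    m=(C[...,0]>x0)&(C[...,0]<x1)&(C[...,1]>y0)&(C[...,1]<y1)&(C[...,2]>z0)&(C[...,2]<z1); return m
def line(p):
    c=p.mean(0); s=np.linalg.svd(p-c,full_matrices=False); t=(p-c)@s[2][0]; return np.round(c,4),np.round(s[2][0],3),np.round([t.min(),t.max()],3),len(p),np.round((s[1]/len(p)**.5),4)
for n in("scene","top"):
    d=np.load(n+"0.npy");C=cloud(n,d);img=cv2.imread(f"pics/{n}0.png")
    p=C[box(C,.50,.59,.03,.12,.114,.135)]
    print(n,"bush",np.round([p.mean(0),p.min(0),p.max(0)],4).tolist(),len(p), cv2.minEnclosingCircle(p[:,:2].astype(np.float32)))
    p=C[box(C,.47,.53,-.06,.02,.085,.14)]; print("pin",*line(p))
    p=C[box(C,.40,.53,-.30,-.18,.095,.14)]; print("bar",*line(p), np.round(np.percentile(p[:,2],[5,50,95]),4))
    hsv=cv2.cvtColor(img,cv2.COLOR_BGR2HSV)
    m=(abs(hsv[...,0].astype(int)-12)<8)&(hsv[...,1]>120)&box(C,.38,.58,-.32,-.15,.038,.052)
    q=C[m]; print("block",np.round(q.mean(0),4),cv2.minAreaRect(q[:,:2].astype(np.float32)*1000))
    # shaft spool axis / base plate
    p=C[box(C,.44,.64,.0,.28,.006,.018)];print("plate",cv2.minAreaRect(p[:,:2].astype(np.float32)*1000))
    p=C[box(C,.50,.60,.0,.055,.07,.1)];print("shaft stub",*line(p))
```

```text
scene bush [[0.5465, 0.0808, 0.1205], [0.5264, 0.0612, 0.114], [0.5644, 0.1187, 0.1253]] 164 ((0.5454201102256775, 0.09039095044136047), 0.02974538318812847)
pin [ 0.5124 -0.0063  0.1059] [ 0.026  0.996 -0.081] [-0.035  0.028] 151 [0.0204 0.0064 0.0033]
bar [ 0.4703 -0.2353  0.1169] [ 0.997 -0.059 -0.056] [-0.046  0.034] 194 [0.0243 0.0041 0.0037] [0.1071 0.118  0.1205]
block [ 0.4697 -0.2365  0.0448] ((463.500244140625, -235.15957641601562), (69.72039031982422, 83.44646453857422), 87.65239715576172)
plate ((549.1849365234375, 147.9878387451172), (221.1174774169922, 108.552734375), 89.35562896728516)
shaft stub [0.5487 0.0316 0.0859] [ 0.763  0.595 -0.253] [-0.039  0.026] 232 [0.0143 0.0097 0.0046]
top bush [[0.5435, 0.0814, 0.1207], [0.5252, 0.0618, 0.114], [0.562, 0.1167, 0.127]] 143 ((0.5432267189025879, 0.08909563720226288), 0.028102904558181763)
pin [ 0.5083 -0.0093  0.1085] [-0.032  0.999  0.006] [-0.032  0.03 ] 120 [0.0183 0.0048 0.0027]
bar [ 0.4618 -0.2348  0.117 ] [-0.999  0.048 -0.024] [-0.041  0.038] 204 [0.0227 0.005  0.0033] [0.1075 0.1182 0.1212]
block [ 0.4631 -0.2299  0.0445] ((463.2536315917969, -235.86383056640625), (71.12344360351562, 80.03038024902344), 86.49378204345703)
plate ((543.2823486328125, 127.96612548828125), (199.54110717773438, 256.09197998046875), 3.854295492172241)
shaft stub [0.5446 0.0357 0.0867] [-0.107 -0.983  0.152] [-0.02  0.02] 162 [0.0111 0.0088 0.0054]
```

Call:
move_arm(deltas=[[0.7, [0, 0, 0], [0, 0, -1]], [0.7, [0, 0, 0], [0, 0, -1]], [0.7, [0, 0, 0], [0, 0, -1]], [0.7, [0, 0, 0], [0, 0, -1]], [0.7, [0, 0, 0], [0, 0, -1]], [0.7, [0, 0, 0], [0, 0, -1]], [0.7, [0, 0, 0], [0, 0, -1]], [0.7, [0, 0, 0], [0, 0, -0.38]], [0.7, [0.9, 0.6, 0], [0, 0, 0]], [0.7, [0.9, 0.6, 0], [0, 0, 0]], [0.7, [0.9, 0.6, 0], [0, 0, 0]], [0.7, [0.9, 0.6, 0], [0, 0, 0]], [0.7, [0.9, 0.6, 0], [0, 0, 0]], [0.7, [0.9, 0.6, 0], [0, 0, 0]], [0.7, [0.9, 0.6, 0], [0, 0, 0]], [0.7, [0.9, 0.6, 0], [0, 0, 0]], [0.7, [0.9, 0.6, 0], [0, 0, 0]], [0.7, [0.9, 0.6, 0], [0, 0, 0]], [0.7, [0.9, 0.6, 0], [0, 0, 0]], [0.7, [0, 0, 0], [0, 0, 0]]], newtons=20)

```text
time: 2.1
tool_pos: [0.4894, -0.0475, 0.2306]
tcp_rot: [0.706, 0.709, 0.0, -0.001]
force: [-0.3, 0.0, -0.4]
grip_width: 0.695
grasp_force: 0.0
```

Call:
move_arm(deltas=[[0.7, [0.46, 0.23, 0.3], [0, 0, 0]], [0.7, [0.46, 0.23, 0.3], [0, 0, 0]], [0.7, [0, 0, 0.7], [0, 0, 0]], [0.7, [0, 0, 0.7], [0, 0, 0]], [0.7, [0, 0, 0.7], [0, 0, 0]], [0.7, [0, 0, 0.5], [0, 0, 0]], [0.7, [0, 0, 0.34], [0, 0, 0]], [0.7, [0, 0, 0], [0, 0, 0]], [0.7, [0, 0, 0], [0, 0, 0]]])

```text
time: 3.0
tool_pos: [0.506, -0.0146, 0.09]
tcp_rot: [0.707, 0.707, -0.0, -0.0]
force: [-0.2, -1.2, 0.6]
grip_width: 0.698
grasp_force: 0.0
```

Run:
```python
from h import *
print(bot.observe()["tool_pos"],bot.observe()["q"])
o=[]
for n,p in (("scene",(.508,-.01,.1)),("top",(.508,-.01,.1))):
    i,d=bot.capture(n); u,v=pix(n,p).astype(int); print(u,v)
    o.append(cv2.resize(i[v-40:v+40,u-50:u+50,::-1],(400,320),interpolation=cv2.INTER_CUBIC))
cv2.imwrite("pics/pin.png",np.hstack(o))
```

```text
[ 0.50595511 -0.01459413  0.09000115] [-2.87940568e-02  2.97533415e-01 -2.90458783e-01  9.83114124e-01
 -6.84307924e-05  1.54220470e+00]
300 181
316 212
```

View pics/pin.png

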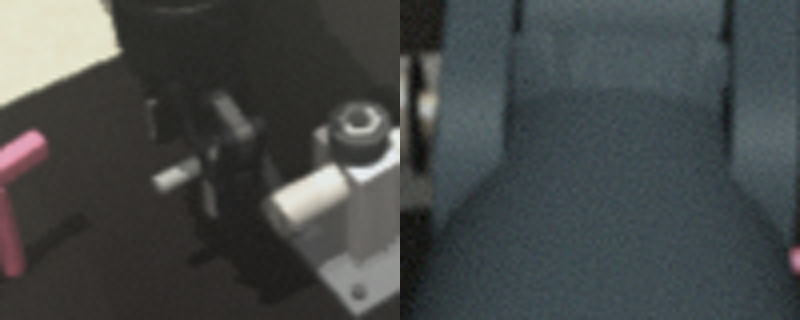

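The pin sits between the two fingers (left crop, around (190,170)). Closing gently.

Call:
move_arm(deltas=[[0.05, [0, 0, 0], [0, 0, 0]], [0.05, [0, 0, 0], [0, 0, 0]], [0.05, [0, 0, 0], [0, 0, 0]], [0.05, [0, 0, 0], [0, 0, 0]], [0.05, [0, 0, 0], [0, 0, 0]], [0.05, [0, 0, 0], [0, 0, 0]], [0.05, [0, 0, 0], [0, 0, 0]], [0.05, [0, 0, 0], [0, 0, 0]]], newtons=30)

```text
time: 3.9
tool_pos: [0.5074, -0.0144, 0.0899]
tcp_rot: [0.707, 0.707, 0.001, 0.001]
force: [10.5, -0.2, -8.2]
grip_width: 0.131
grasp_force: 29.1
```

Call:
move_arm(deltas=[[0.05, [0, 0.055, -0.05], [0, 0, 0]], [0.05, [0, 0.055, -0.05], [0, 0, 0]], [0.05, [0, 0.07, -0.05], [0, 0, 0]], [0.05, [0, 0.07, -0.05], [0, 0, 0]], [0.05, [0, 0.08, -0.04], [0, 0, 0]], [0.05, [0, 0.08, -0.04], [0, 0, 0]], [0.05, [0, 0.08, -0.03], [0, 0, 0]], [0.05, [0, 0.08, -0.03], [0, 0, 0]], [0.05, [0, 0.085, -0.018], [0, 0, 0]], [0.05, [0, 0.085, -0.018], [0, 0, 0]], [0.05, [0, 0.09, -0.006], [0, 0, 0]], [0.05, [0, 0.09, -0.006], [0, 0, 0]], [0.05, [0, 0, 0], [0, 0, 0]], [0.05, [0, 0, 0], [0, 0, 0]]])

```text
time: 5.3
tool_pos: [0.5442, -0.0135, 0.1069]
tcp_rot: [0.707, 0.707, 0.002, 0.001]
force: [-1.7, 8.3, 15.1]
grip_width: 0.126
grasp_force: 34.0
```

Call:
move_arm(deltas=[[0.05, [0, 0, -0.04], [0, 0, 0]], [0.05, [0, 0, 0], [0, 0, 0]], [0.4, [0, 0, 0], [0, 0, 0]], [0.4, [0, 0, 0], [0, 0, 0]], [0.4, [0, 0, 0], [0, 0, 0]], [0.4, [0, 0, -0.7], [0, 0, 0]], [0.4, [0, 0, -0.9], [0, 0, 0]], [0.4, [0, 0, -0.9], [0, 0, 0]], [0.4, [-0.9, -0.3, -0.7], [0, 0, 0]], [0.4, [-1, -0.3, 0], [0, 0, 0]], [0.4, [-1, -0.3, 0], [0, 0, 0]], [0.4, [-1, -0.3, 0], [0, 0, 0]]])

```text
time: 6.5
tool_pos: [0.4942, -0.1719, 0.2352]
tcp_rot: [0.707, 0.707, 0.0, 0.0]
force: [1.0, -0.5, -0.8]
grip_width: 0.399
grasp_force: 0.0
```

Run:
```python
from h import *
print(bot.observe()["tool_pos"],bot.observe()["q"])
o=[]
for n in ("scene","top"):
    i,d=bot.capture(n); C=cloud(n,d); np.save(n+"1.npy",d); cv2.imwrite(f"pics/{n}1.png",i[:,:,::-1])
    m=(abs(C[...,0]-.543)<.04)&(C[...,1]>-.045)&(C[...,1]<.01)&(C[...,2]>.105)&(C[...,2]<.14); p=C[m]
    if len(p): print(n,"pin",np.round(p.mean(0),4),np.round(p.min(0),4),np.round(p.max(0),4),len(p),np.polyfit(p[:,1],p[:,0],1))
    u,v=pix(n,(.54,.05,.11)).astype(int); print(u,v)
    o.append(cv2.resize(i[v-35:v+35,u-50:u+50,::-1],(400,280),interpolation=cv2.INTER_CUBIC))
cv2.imwrite("pics/pin2.png",np.hstack(o))
```

```text
[ 0.49424218 -0.17185481  0.23520625] [-3.34541531e-01  2.60203149e-01  3.62598588e-02  1.34619633e+00
 -1.57683545e-04  1.23604486e+00]
scene pin [ 0.5467 -0.0158  0.1279] [ 0.538  -0.0397  0.1206] [0.552  0.0096 0.1323] 108 [-0.05323416  0.54583367]
327 177
top pin [ 0.5437 -0.0166  0.1287] [ 0.5382 -0.0403  0.1232] [0.55   0.0082 0.1335] 96 [-0.04175575  0.54298253]
293 199
```

View pics/pin2.png

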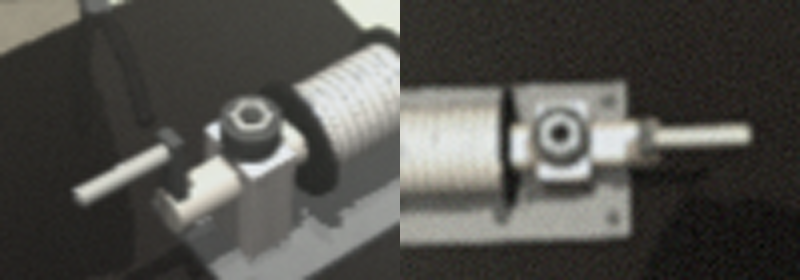

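The crank is now upright in both crops and the bush is clear. I need the winder's yaw to confirm the angle, plus the key's lean.

Run:
```python
from h import *
for n in ("scene","top"):
    C=cloud(n,np.load(n+"1.npy")); i=cv2.imread(f"pics/{n}1.png")
    X,Y,Z=C[...,0],C[...,1],C[...,2]
    # spool ridge: fit cylinder axis x as function of y
    m=(abs(X-.543)<.04)&(Y>.125)&(Y<.19)&(Z>.08)&(Z<.125); p=C[m]
    from scipy.optimize import least_squares
    f=lambda a:np.hypot(p[:,0]-a[0]-a[1]*(p[:,1]-.0795),p[:,2]-a[3])-a[2]
    r=least_squares(f,[.543,0,.035,.075],loss="soft_l1",f_scale=.001,bounds=([.52,-.2,.03,.0745],[.57,.2,.042,.0755])); print(n,"spool",np.round(r.x,4),len(p))
    m=(abs(X-.543)<.08)&(Y>.0)&(Y<.26)&(Z>.007)&(Z<.016)
    h=cv2.morphologyEx(m.astype(np.uint8),cv2.MORPH_OPEN,np.ones((3,3)))
    p=C[h>0]
    e=[]
    for y in np.arange(.03,.2,.01):
        q=p[abs(p[:,1]-y)<.004]
        if len(q)>3: e.append((y,np.percentile(q[:,0],3),np.percentile(q[:,0],97)))
    e=np.array(e); print("plate edges",np.polyfit(e[:,0],e[:,1],1),np.polyfit(e[:,0],e[:,2],1), np.round(e[::5],3).tolist())
    m=(abs(X-.543)<.04)&(Y>.055)&(Y<.105)&(Z>.1165)&(Z<.125)
    c,r=cv2.minEnclosingCircle(C[m][:,:2].astype(np.float32)); q=C[m]; print("bush",c,r,np.median(q,0),q.min(0),q.max(0))
```

```text
scene spool [ 0.5444 -0.0573  0.0301  0.0752] 468
plate edges [-0.03061347  0.55170521] [-0.02460231  0.59885724] [[0.04, 0.532, 0.586], [0.09, 0.57, 0.599], [0.14, 0.553, 0.596], [0.19, 0.538, 0.593]]
bush (0.5451091527938843, 0.07959391176700592) 0.01919662579894066 [0.54636153 0.07853529 0.12098024] [0.52641447 0.06153022 0.1166191 ] [0.5638626  0.09821704 0.12498908]
top spool [ 0.5445 -0.0629  0.03    0.0752] 553
plate edges [-0.06614706  0.49604577] [-0.02545642  0.59636932] [[0.04, 0.492, 0.58], [0.09, 0.491, 0.596], [0.14, 0.487, 0.595], [0.19, 0.483, 0.588]]
bush (0.5440237522125244, 0.07861420512199402) 0.018785132095217705 [0.54500407 0.07940183 0.12164729] [0.52571691 0.06181189 0.11653304] [0.56206498 0.0958258  0.12489928]
```

Call:
move_arm(deltas=[[0.4, [0.98, 0.31, 0], [0, 0, 0]], [0.4, [0.98, 0.31, 0], [0, 0, 0]], [0.4, [0.98, 0.31, 0], [0, 0, 0]], [0.4, [0.98, 0.31, 0], [0, 0, 0]], [0.4, [0, 0, 0.8], [0, 0, 0]], [0.4, [0, 0, 0.8], [0, 0, 0]], [0.4, [0, 0, 0.8], [0, 0, 0]], [0.4, [0, 0, 0.8], [0, 0, 0]], [0.4, [0, 0, 0], [0, 0, 0]], [0.05, [0, 0, 0], [0, 0, 0]], [0.05, [0, 0, 0], [0, 0, 0]], [0.05, [0, 0, 0], [0, 0, 0]], [0.05, [0, 0, 0], [0, 0, 0]], [0.05, [0, 0, 0], [0, 0, 0]]], newtons=20)

```text
time: 8.0
tool_pos: [0.5453, -0.0135, 0.1084]
tcp_rot: [0.707, 0.707, 0.001, 0.001]
force: [-3.7, 2.2, 7.9]
grip_width: 0.131
grasp_force: 20.0
```

Call:
move_arm(deltas=[[0.05, [0, 0.05, 0], [0, 0, 0]], [0.05, [0, 0.05, 0], [0, 0, 0]], [0.05, [0, 0, 0], [0, 0, 0]], [0.05, [0, 0, 0], [0, 0, 0]]])

```text
time: 8.4
tool_pos: [0.5493, -0.0134, 0.1081]
tcp_rot: [0.707, 0.707, 0.001, 0.001]
force: [-1.5, 2.1, 6.6]
grip_width: 0.132
grasp_force: 20.3
```

Call:
move_arm(deltas=[[0.4, [0, 0, 0], [0, 0, 0]], [0.4, [0, 0, 0], [0, 0, 0]], [0.4, [0, 0, 0], [0, 0, 0]], [0.4, [0, 0, -0.9], [0, 0, 0]], [0.4, [0, 0, -0.9], [0, 0, 0]], [0.4, [0, 0, -0.9], [0, 0, 0]], [0.4, [0, 0, -0.9], [0, 0, 0]]])

```text
time: 9.1
tool_pos: [0.5482, -0.0136, 0.2524]
tcp_rot: [0.707, 0.707, 0.0, 0.0]
force: [1.4, 0.1, 0.1]
grip_width: 0.4
grasp_force: 0.0
```

Run:
```python
from h import *
s=bot.observe();print(s["tool_pos"],s["q"])
for n in ("scene","top"):
    C=cloud(n,np.load(n+"0.npy")); i=cv2.imread(f"pics/{n}0.png"); h=cv2.cvtColor(i,cv2.COLOR_BGR2HSV)
    X,Y,Z=C[...,0],C[...,1],C[...,2]
    m=(X>.39)&(X<.54)&(Y>-.30)&(Y<-.19)&(Z>.1)&(Z<.14)&(h[...,2]>150)&(h[...,1]<60); p=C[m]
    print(n,len(p),"mean",p.mean(0).round(4),cv2.minAreaRect(p[:,:2].astype(np.float32)*1000))
    A=np.c_[p-p.mean(0)]; q=p[p[:,2]>np.median(p[:,2])-.004]
    print("plane z=a x+b y+c",np.linalg.lstsq(np.c_[q[:,:2],np.ones(len(q))],q[:,2],rcond=None)[0].round(3), q.mean(0).round(4))
    c=np.array(cv2.findContours(m.astype(np.uint8),0,1)[0][0]); r=cv2.minAreaRect(np.argwhere(m)[:,::-1].astype(np.float32)); print("pix",r, "top centre on z=.119:",onz(n,*r[0],.119).round(4))
```

```text
[ 0.54822174 -0.01364456  0.25242665] [-2.48287460e-02  3.13209681e-01  1.50778273e-01  1.40818219e+00
 -9.53598686e-05  1.54610572e+00]
scene 145 mean [ 0.4658 -0.236   0.1183] ((464.4571533203125, -235.72010803222656), (12.26706314086914, 78.8209228515625), 86.75865936279297)
plane z=a x+b y+c [0.005 0.073 0.133] [ 0.4658 -0.236   0.1183]
pix ((204.58619689941406, 205.0345001220703), (26.52390480041504, 5.514871120452881), 66.80140686035156) top centre on z=.119: [ 0.4656 -0.2358  0.119 ]
top 134 mean [ 0.4616 -0.2366  0.1188] ((462.2259521484375, -236.65994262695312), (11.504993438720703, 73.72193908691406), 89.44562530517578)
plane z=a x+b y+c [-0.003  0.066  0.136] [ 0.4616 -0.2366  0.119 ]
pix ((406.0, 231.5), (29.0, 4.0), 90.0) top centre on z=.119: [ 0.462  -0.2364  0.119 ]
```

Call:
move_arm(deltas=[[0.5, [-0.93, -0.35, 0], [0, 0, 0]], [0.5, [-0.93, -0.35, 0], [0, 0, 0]], [0.5, [-0.93, -0.35, 0], [0, 0, 0]], [0.5, [-0.93, -0.35, 0], [0, 0, 0]], [0.5, [-0.93, -0.35, 0], [0, 0, 0]], [0.5, [-0.93, -0.35, 0], [0, 0, 0]], [0.5, [0, 0, 0], [0, 0, -1]], [0.5, [0, 0, 0], [0, 0, -1]], [0.5, [0, 0, 0], [0, 0, -1]], [0.5, [0, 0, 0], [0, 0, -1]], [0.5, [0, 0, 0], [0, 0, -1]], [0.5, [0, 0, 0], [0, 0, -1]], [0.5, [0, 0, 0], [0, 0, -1]], [0.5, [0, 0, 0], [0, 0, -1]], [0.5, [0, 0, 0], [0, 0, -1]], [0.5, [0, 0, 0], [0, 0, -1]], [0.5, [0, 0, 0], [0, 0, -0.24]], [0.5, [0, 0, 0], [0, 0, 0]]])

```text
time: 10.9
tool_pos: [0.4644, -0.2368, 0.2509]
tcp_rot: [0.017, 1.0, -0.0, -0.0]
force: [0.7, -0.3, -0.1]
grip_width: 0.5
grasp_force: 0.0
```

Run:
```python
from h import *
from scipy.spatial.transform import Rotation as R
s=bot.observe();print(s["tool_pos"],s["q"].round(3),R.from_quat(s["tcp_rot"]).as_matrix().round(3).tolist(),s["force"],s["moment"])
```

```text
[ 0.46443848 -0.23680448  0.2508529 ] [-0.471  0.255  0.069  1.385 -0.    -0.437] [[-0.999, 0.034, -0.0], [0.034, 0.999, -0.0], [0.0, -0.0, -1.0]] [ 0.73348985 -0.29929223 -0.11942961] [-0.0088054  -0.0104539   0.00207539]
```

Call:
move_arm(deltas=[[0.5, [0, 0, 0.8], [0, 0, 0]], [0.5, [0, 0, 0.8], [0, 0, 0]], [0.5, [0, 0, 0.8], [0, 0, 0]], [0.5, [0, 0, 0.8], [0, 0, 0]], [0.5, [0, 0, 0.6], [0, 0, 0]], [0.5, [0, 0, 0.2], [0, 0, 0]], [0.5, [0, 0, 0], [0, 0, 0]], [0.05, [0, 0, 0], [0, 0, 0]], [0.05, [0, 0, 0], [0, 0, 0]], [0.05, [0, 0, 0], [0, 0, 0]], [0.05, [0, 0, 0], [0, 0, 0]], [0.05, [0, 0, 0], [0, 0, 0]], [0.05, [0, 0, 0], [0, 0, 0]]], newtons=60)

```text
time: 12.2
tool_pos: [0.4654, -0.2371, 0.0923]
tcp_rot: [0.017, 1.0, -0.0, 0.001]
force: [0.2, 1.6, 6.9]
grip_width: 0.151
grasp_force: 60.4
```

Call:
move_arm(deltas=[[0.05, [0, 0, -0.2], [0, 0, 0]], [0.05, [0, 0, -0.4], [0, 0, 0]], [0.05, [0, 0, -0.5], [0, 0, 0]], [0.05, [0, 0, -0.8], [0, 0, 0]], [0.05, [0, 0, -0.8], [0, 0, 0]], [0.05, [0, 0, -0.8], [0, 0, 0]], [0.05, [0, 0, -0.6], [0, 0, 0]], [0.05, [0, 0, 0], [0, 0, 0]], [0.05, [0, 0, 0], [0, 0, 0]]])

```text
time: 13.1
tool_pos: [0.4646, -0.2369, 0.2552]
tcp_rot: [0.017, 1.0, -0.0, 0.0]
force: [-0.8, 0.5, -3.2]
grip_width: 0.153
grasp_force: 59.1
```

Run:
```python
from h import *
s=bot.observe();print(s["tool_pos"],s["force"],s["moment"])
t=s["tool_pos"]; o=[]
for n in ("scene","top"):
    i,d=bot.capture(n); np.save(n+"2.npy",d); cv2.imwrite(f"pics/{n}2.png",i[:,:,::-1])
    C=cloud(n,d)
    m=(abs(C[...,0]-t[0])<.03)&(abs(C[...,1]-t[1])<.03)&(C[...,2]>.14)&(C[...,2]<t[2]-.012)
    p=C[m]; print(n,len(p))
    if len(p)>20:
        for z in np.arange(.15,.26,.012):
            q=p[abs(p[:,2]-z)<.006]
            if len(q): print(round(z,3),len(q),q.mean(0).round(4),np.ptp(q[:,0]).round(4),np.ptp(q[:,1]).round(4))
    u,v=pix(n,t-[0,0,.04]).astype(int); print(u,v,"tip",pix(n,t-[0,0,.081]))
    o.append(cv2.resize(i[v-40:v+40,u-50:u+50,::-1],(400,320),interpolation=cv2.INTER_CUBIC))
# bush zoom
i=cv2.imread("pics/scene2.png"); u,v=pix("scene",(.5446,.079,.12)).astype(int);o.append(cv2.resize(i[v-14:v+14,u-17:u+18],(400,320),interpolation=cv2.INTER_CUBIC))
i=cv2.imread("pics/top2.png"); u,v=pix("top",(.5446,.079,.12)).astype(int);o.append(cv2.resize(i[v-14:v+14,u-17:u+18],(400,320),interpolation=cv2.INTER_CUBIC)); print(u,v)
cv2.imwrite("pics/key.png",cv2.resize(np.vstack([np.hstack(o[:2]),np.hstack(o[2:])]),(750,600)))
```

```text
[ 0.46460295 -0.23687246  0.25522633] [-0.75631225  0.51869143 -3.1565205 ] [ 0.05563403  0.01585747 -0.03360907]
scene 144
0.174 7 [ 0.4682 -0.2363  0.1777] 0.0054 0.014
0.186 33 [ 0.4683 -0.2355  0.1855] 0.0086 0.0146
0.198 31 [ 0.4676 -0.2355  0.1983] 0.0089 0.0159
0.21 30 [ 0.4678 -0.2359  0.2101] 0.01 0.0155
0.222 31 [ 0.4678 -0.2354  0.2217] 0.0092 0.0156
0.234 12 [ 0.4666 -0.2379  0.2316] 0.0092 0.0162
192 178 tip [197.59060769 190.12537962]
top 32
0.174 5 [ 0.4576 -0.2334  0.176 ] 0.0072 0.009
0.186 7 [ 0.4598 -0.2311  0.1863] 0.0091 0.0106
0.198 4 [ 0.4584 -0.231   0.1971] 0.0071 0.0041
0.21 10 [ 0.4579 -0.2328  0.2082] 0.0066 0.0119
0.222 4 [ 0.4578 -0.2318  0.2232] 0.0048 0.0058
0.234 2 [ 0.4554 -0.2344  0.2309] 0.0003 0.0034
415 226 tip [411.22151515 228.36712434]
282 196
```

View pics/key.png

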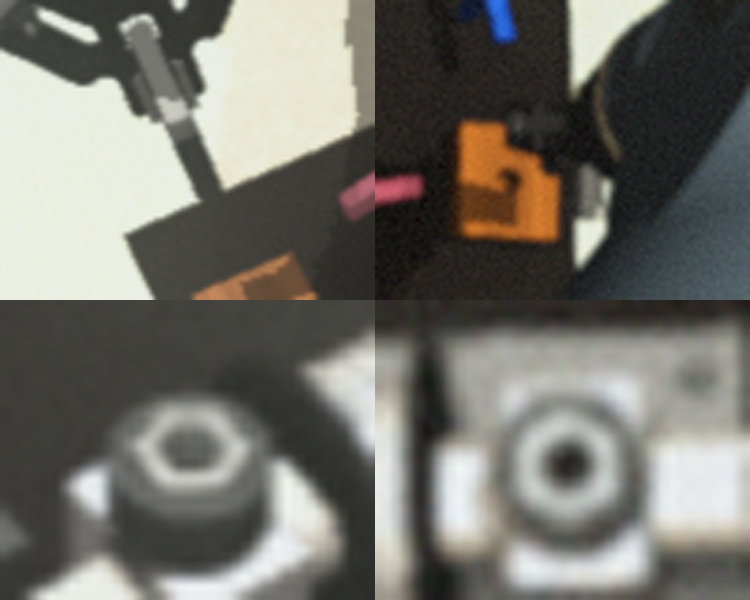

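The held key hangs almost vertical (blade x is about constant down its length). In the bush zooms, the hexagon's corners lie left/right in the scene view and up/down in the top view. Both put the corners along world x, so the flats are at about 30° mod 60. I'll check this numerically and refine the centre.

Run:
```python
from h import *
from scipy.ndimage import map_coordinates as mc
z=.1225; th=np.radians(np.arange(0,360,3))
for n in ("scene","top"):
    g=np.mean([cv2.cvtColor(cv2.imread(f"pics/{n}{k}.png"),cv2.COLOR_BGR2GRAY).astype(float) for k in range(3)],0)
    if n=="scene":
        pass
    c=np.array([.5446,.0792])
    S=lambda x,y:mc(g,np.array([pix(n,(a,b,z))[::-1] for a,b in zip(np.ravel(x),np.ravel(y))]).T,order=3).reshape(np.shape(x))
    # centre: bright ring weighted centroid, iterated
    G=np.linspace(-.016,.016,41); X,Y=np.meshgrid(G,G)
    for k in range(4):
        I=S(c[0]+X,c[1]+Y); w=np.clip(I-np.percentile(I[np.hypot(X,Y)<.014],40),0,None)*(np.hypot(X,Y)<.0125)
        c=c+np.array([(w*X).sum(),(w*Y).sum()])/w.sum()
    print(n,"centre",c.round(4),"pix",pix(n,(*c,z)).round(1))
    for r in np.arange(.005,.0145,.001):
        I=S(c[0]+r*np.cos(th),c[1]+r*np.sin(th)); F=np.fft.fft(I)/len(th)
        print(round(r,4),int(I.mean()),"6th",round(abs(F[6]),1),"peak deg",round(-np.degrees(np.angle(F[6]))/6%60,1),"1st",round(abs(F[1]),1))
```

```text
Traceback (most recent call last):
  File "h.py", line 10, in pix
    f,cx,cy,E=P(n); q=E[:3,:3].T@(np.asarray(p)-E[:3,3]); return np.array([cx-f*q[0]/q[2],cy+f*q[1]/q[2]])
              ~^^^
  File "h.py", line 4, in P
    c=bot.camera_params(n); f=200/np.tan(np.radians(c["vertical_fov"]/2)); return f,c["cx"],c["cy"],np.array(c["extrinsics"])
ValueError: time passes only in moves, steps and waits
```

```bash
sed -i 's/^def P(n):/from functools import lru_cache\n@lru_cache\ndef P(n):/' h.py
cat > hx.py <<'E'
from h import *
from scipy.ndimage import map_coordinates as mc
z=.1225; th=np.radians(np.arange(0,360,3))
for n in ("scene","top"):
    g=np.mean([cv2.cvtColor(cv2.imread(f"pics/{n}{k}.png"),cv2.COLOR_BGR2GRAY).astype(float) for k in range(3)],0)
    c=np.array([.5446,.0792])
    S=lambda x,y:mc(g,np.array([pix(n,(a,b,z))[::-1] for a,b in zip(np.ravel(x),np.ravel(y))]).T,order=3).reshape(np.shape(x))
    G=np.linspace(-.016,.016,41); X,Y=np.meshgrid(G,G)
    for k in range(4):
        I=S(c[0]+X,c[1]+Y); w=np.clip(I-np.percentile(I[np.hypot(X,Y)<.014],40),0,None)*(np.hypot(X,Y)<.0125)
        c=c+np.array([(w*X).sum(),(w*Y).sum()])/w.sum()
    print(n,"centre",c.round(4),"pix",pix(n,(*c,z)).round(1))
    for r in np.arange(.005,.0145,.001):
        I=S(c[0]+r*np.cos(th),c[1]+r*np.sin(th)); F=np.fft.fft(I)/len(th)
        print(round(r,4),int(I.mean()),"6th",round(abs(F[6]),1),"peak deg",round(-np.degrees(np.angle(F[6]))/6%60,1),"1st",round(abs(F[1]),1))
E
python3 hx.py
```

```text
scene centre [0.5449 0.0795] pix [339.5 170.8]
0.005 107 6th 0.5 peak deg 22.7 1st 7.3
0.006 126 6th 0.7 peak deg 24.6 1st 13.9
0.007 148 6th 0.5 peak deg 26.1 1st 17.6
0.008 166 6th 0.2 peak deg 57.9 1st 15.5
0.009 176 6th 1.1 peak deg 58.1 1st 8.5
0.01 174 6th 2.3 peak deg 58.0 1st 0.5
0.011 163 6th 3.5 peak deg 57.6 1st 8.2
0.012 147 6th 4.3 peak deg 57.1 1st 12.5
0.013 129 6th 4.1 peak deg 56.7 1st 12.9
0.014 117 6th 3.2 peak deg 56.4 1st 10.1
top centre [0.5438 0.0795] pix [282.1 196.6]
0.005 98 6th 0.2 peak deg 41.9 1st 16.6
0.006 122 6th 0.1 peak deg 29.9 1st 17.1
0.007 145 6th 0.3 peak deg 14.9 1st 15.1
0.008 163 6th 0.7 peak deg 9.6 1st 10.8
0.009 173 6th 1.2 peak deg 5.7 1st 5.2
0.01 173 6th 1.9 peak deg 3.4 1st 0.7
0.011 165 6th 2.8 peak deg 2.5 1st 5.4
0.012 150 6th 3.6 peak deg 2.3 1st 8.2
0.013 133 6th 3.9 peak deg 2.1 1st 8.2
0.014 120 6th 3.5 peak deg 1.1 1st 4.9
```

Call:
move_arm(deltas=[[0.05, [-0.1, 0.5, 0], [0, 0, 0]], [0.05, [-0.22, 0.94, 0], [0, 0, 0]], [0.05, [-0.22, 0.94, 0], [0, 0, 0]], [0.05, [-0.22, 0.94, 0], [0, 0, 0]], [0.05, [-0.22, 0.94, 0], [0, 0, 0]], [0.05, [-0.22, 0.94, 0], [0, 0, 0]], [0.05, [-0.22, 0.94, 0], [0, 0, 0]], [0.05, [-0.22, 0.93, 0], [0, 0, 0]], [0.05, [-0.14, 0.9, 0], [0, 0, 0]], [0.05, [0, 0, 0], [0, 0, -0.92]], [0.05, [0, 0, 0], [0, 0, -0.92]], [0.05, [0, 0, 0], [0, 0, -0.92]], [0.05, [0, 0, 0], [0, 0, -0.91]], [0.05, [0, 0, 0], [0, 0, 0]], [0.05, [0, 0, 0], [0, 0, 0]]])

```text
time: 14.7
tool_pos: [0.5464, 0.0793, 0.2542]
tcp_rot: [-0.253, 0.967, 0.0, -0.001]
force: [-0.1, -0.3, -2.4]
grip_width: 0.156
grasp_force: 59.3
```

```bash
cat > st.py <<'E'
from h import *
from scipy.spatial.transform import Rotation as R
s=bot.observe();M=R.from_quat(s["tcp_rot"]).as_matrix()
print("t",s["time"],s["tool_pos"].round(4),"q6",s["q"].round(3)[[0,5]],"yaw",np.degrees(np.arctan2(M[1,0],M[0,0])).round(2),"tz",M[:,2].round(4),"F",s["force"].round(2),"M",s["moment"].round(3))
E
cat > tip.py <<'E'
from st import *
t=s["tool_pos"]
import sys
for n in ("scene","top"):
    i,d=bot.capture(n); C=cloud(n,d); cv2.imwrite(f"pics/{n}_{sys.argv[1]}.png",i[:,:,::-1])
    for z in np.arange(.13,t[2]-.01,.012):
        q=C[(abs(C[...,0]-t[0])<.03)&(abs(C[...,1]-t[1])<.03)&(abs(C[...,2]-z)<.006)]
        if len(q)>3: print(n,round(z,3),len(q),q.mean(0).round(4),np.median(q,0).round(4),q.min(0).round(4),q.max(0).round(4))
E
python3 tip.py a
```

```text
t 14.7 [0.5464 0.0793 0.2542] q6 [ 0.144 -0.367] yaw -150.69 tz [-1.2e-03 -2.0e-04 -1.0e+00] F [-0.11 -0.32 -2.39] M [0.009 0.066 0.013]
scene 0.13 14 [0.5424 0.081  0.1249] [0.5396 0.084  0.1249] [0.5313 0.0688 0.1241] [0.5551 0.0901 0.1262]
scene 0.178 17 [0.5485 0.0763 0.1794] [0.5499 0.0759 0.1795] [0.5423 0.0719 0.1735] [0.5537 0.0846 0.184 ]
scene 0.19 28 [0.5487 0.0764 0.1898] [0.5505 0.075  0.1897] [0.541  0.0724 0.1842] [0.5528 0.0834 0.1958]
scene 0.202 22 [0.5485 0.0758 0.2018] [0.5494 0.0755 0.2019] [0.5411 0.0722 0.1971] [0.554  0.0827 0.2063]
scene 0.214 33 [0.5488 0.0771 0.2137] [0.5494 0.0756 0.2137] [0.5402 0.0709 0.2082] [0.5532 0.0863 0.2198]
scene 0.226 31 [0.5486 0.0762 0.2261] [0.5497 0.0749 0.2257] [0.5398 0.0718 0.2202] [0.5529 0.0854 0.2318]
scene 0.238 23 [0.5497 0.0766 0.238 ] [0.5499 0.0758 0.238 ] [0.5426 0.0715 0.2325] [0.5547 0.0855 0.2427]
```

Call:
move_arm(deltas=[[0.05, [0, 0, 0.4], [0, 0, 0]], [0.05, [0, 0, 0.4], [0, 0, 0]], [0.05, [0, 0.015, 0.3], [0, 0, 0]], [0.05, [0, 0, 0.1], [0, 0, 0]], [0.05, [0, 0, 0.05], [0, 0, 0]], [0.05, [0, 0, 0.05], [0, 0, 0]], [0.05, [0, 0, 0.05], [0, 0, 0]], [0.05, [0, 0, 0], [0, 0, 0]]])

```text
time: 15.6
tool_pos: [0.5464, 0.0799, 0.2009]
tcp_rot: [-0.255, 0.967, 0.0, 0.0]
force: [-0.5, -0.1, -2.4]
grip_width: 0.152
grasp_force: 59.3
```

Call:
move_arm(deltas=[[0.05, [0, 0, 0.04], [0, 0, 0]], [0.05, [0, 0, 0.04], [0, 0, 0]], [0.05, [0, 0, 0], [0, 0, 0]]])

```text
time: 15.9
tool_pos: [0.5463, 0.0799, 0.1974]
tcp_rot: [-0.255, 0.967, 0.0, -0.0]
force: [-0.2, 0.8, -2.5]
grip_width: 0.15
grasp_force: 59.2
```

```bash
python3 st.py
```

```text
t 15.9 [0.5463 0.0799 0.1974] q6 [ 0.145 -0.371] yaw -150.45 tz [-3.e-04 -0.e+00 -1.e+00] F [-0.19  0.82 -2.51] M [0.066 0.081 0.027]
```

Call:
move_arm(deltas=[[0.05, [0, 0, 0.04], [0, 0, 0]], [0.05, [0, 0, 0.04], [0, 0, 0]], [0.05, [0, 0, 0.03], [0, 0, 0]], [0.05, [0, 0, 0.03], [0, 0, 0]], [0.05, [0, 0, 0], [0, 0, 0]]])

```text
time: 16.4
tool_pos: [0.5464, 0.0799, 0.1919]
tcp_rot: [-0.255, 0.967, 0.0, -0.0]
force: [-1.6, 1.2, -2.5]
grip_width: 0.153
grasp_force: 59.2
```

```bash
python3 st.py
```

```text
t 16.4 [0.5464 0.0799 0.1919] q6 [ 0.145 -0.371] yaw -150.45 tz [-1.e-04 -0.e+00 -1.e+00] F [-1.63  1.16 -2.51] M [0.104 0.142 0.006]
```

Call:
move_arm(deltas=[[0.05, [0, 0, 0.025], [0, 0, 0]], [0.05, [0, 0, 0.025], [0, 0, 0]], [0.05, [0, 0, 0], [0, 0, 0]]])

```text
time: 16.7
tool_pos: [0.547, 0.08, 0.1915]
tcp_rot: [-0.255, 0.967, -0.0, 0.001]
force: [-4.3, 0.4, 17.3]
grip_width: 0.154
grasp_force: 62.1
```

```bash
python3 st.py
```

```text
t 16.7 [0.547  0.08   0.1915] q6 [ 0.145 -0.371] yaw -150.45 tz [ 2.4e-03  5.0e-04 -1.0e+00] F [-4.31  0.35 17.3 ] M [ 0.082  1.199 -0.035]
```

Call:
move_arm(deltas=[[0.05, [0, 0, -0.06], [0, 0, 0]], [0.05, [0, 0, 0], [0, 0, 0]], [0.05, [0, 0, 0], [0, 0, 0]], [0.05, [0.0015, -0.0046, 0.0064], [0, 0, 0.667]], [0.05, [0.0015, -0.0046, 0.0064], [0, 0, 0.667]], [0.05, [0.0015, -0.0046, 0.0064], [0, 0, 0.667]], [0.05, [0, 0, 0], [0, 0, 0]]])

```text
time: 17.4
tool_pos: [0.5464, 0.0793, 0.1915]
tcp_rot: [-0.107, 0.994, -0.0, -0.0]
force: [-1.0, 0.1, 0.3]
grip_width: 0.148
grasp_force: 59.6
```

```bash
python3 st.py
```

```text
t 17.4 [0.5464 0.0793 0.1915] q6 [ 0.144 -0.07 ] yaw -167.75 tz [-3.e-04 -0.e+00 -1.e+00] F [-0.99  0.1   0.26] M [ 0.152  0.433 -0.018]
```

Call:
move_arm(deltas=[[0.05, [0.0015, -0.0046, 0.0064], [0, 0, 0.667]], [0.05, [0.0015, -0.0046, 0.0064], [0, 0, 0.667]], [0.05, [0.0015, -0.0046, 0.0064], [0, 0, 0.667]], [0.05, [0, 0, 0], [0, 0, 0]]])

```text
time: 17.8
tool_pos: [0.5463, 0.0787, 0.1908]
tcp_rot: [0.042, 0.999, -0.0, -0.0]
force: [-1.3, -0.6, -0.2]
grip_width: 0.15
grasp_force: 59.5
```

```bash
python3 st.py; python3 tip.py b
```

```text
t 17.8 [0.5463 0.0787 0.1908] q6 [0.143 0.227] yaw 175.21 tz [-2.e-04 -2.e-04 -1.e+00] F [-1.26 -0.59 -0.23] M [-0.074  0.403  0.021]
t 17.8 [0.5463 0.0787 0.1908] q6 [0.143 0.227] yaw 175.21 tz [-2.e-04 -2.e-04 -1.e+00] F [-1.26 -0.59 -0.23] M [-0.074  0.403  0.021]
scene 0.13 19 [0.5488 0.0774 0.1291] [0.55   0.0766 0.1277] [0.5432 0.0722 0.1241] [0.5528 0.0873 0.1357]
scene 0.142 22 [0.549  0.0761 0.1419] [0.5497 0.075  0.1413] [0.5441 0.0718 0.1361] [0.5529 0.0816 0.1477]
scene 0.154 20 [0.5488 0.0765 0.1539] [0.5496 0.0761 0.1534] [0.5435 0.0718 0.1483] [0.5525 0.0824 0.1588]
scene 0.166 21 [0.5497 0.0776 0.166 ] [0.5504 0.076  0.1661] [0.5455 0.0731 0.1603] [0.5524 0.0839 0.1718]
scene 0.178 18 [0.5504 0.0776 0.178 ] [0.5511 0.0771 0.1782] [0.545  0.0731 0.173 ] [0.5533 0.0828 0.1835]
```

Run:
```python
from h import *
o=[]
for k in "ab":
    i=cv2.imread(f"pics/scene_{k}.png"); u,v=pix("scene",(.5446,.079,.165)).astype(int); o.append(cv2.resize(i[v-36:v+44,u-25:u+25],(375,600),interpolation=cv2.INTER_CUBIC))
cv2.imwrite("pics/ab.png",np.hstack(o)); print(bot.observe()["joint_efforts"])
```

```text
[ 1.08396260e-01 -7.93350077e+01  4.93974137e+01 -7.36995209e-01
  7.23403855e-02  3.57855856e-01]
```

View pics/ab.png

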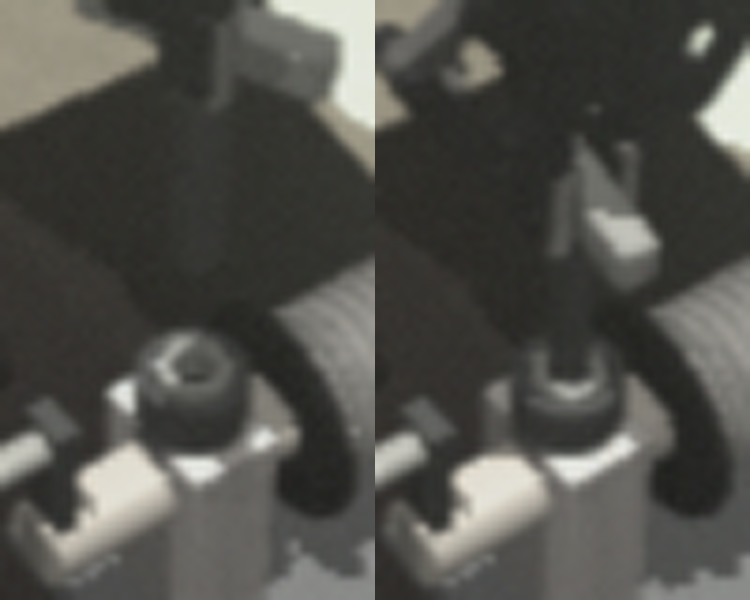

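The key stands in the socket in the right crop, and its bar turned with the tool. Continuing, and reading the torque right after the motion.

Call:
move_arm(deltas=[[0.05, [0.001, -0.003, 0.0043], [0, 0, 0.45]], [0.05, [0.001, -0.003, 0.0043], [0, 0, 0.45]], [0.05, [0.001, -0.003, 0.0043], [0, 0, 0.45]]])

```text
time: 18.2
tool_pos: [0.5462, 0.0783, 0.1903]
tcp_rot: [0.142, 0.99, -0.0, -0.0]
force: [-1.4, -1.1, -0.1]
grip_width: 0.151
grasp_force: 59.4
```

```bash
cat >> st.py <<'E'
print("e6",s["joint_efforts"][5].round(3))
E
cat > tq.py <<'E'
import st
from h import *
a=[]
for k in range(4):
    bot.capture("top"); s=bot.observe(); a.append([s["moment"][2],s["joint_efforts"][5],*s["force"]])
print(np.round(a,3))
E
python3 tq.py
```

```text
t 18.2 [0.5462 0.0783 0.1903] q6 [0.143 0.428] yaw 163.63 tz [-1.e-04 -3.e-04 -1.e+00] F [-1.35 -1.1  -0.13] M [-0.283  0.375  0.11 ]
e6 -1.689
[[ 0.052 -1.356 -1.189 -1.303  0.47 ]
 [ 0.002  1.685 -1.757 -0.715 -0.68 ]
 [ 0.059  0.79  -1.5   -1.753  0.064]
 [ 0.041  0.247 -0.968 -0.197 -1.079]]
```

Call:
move_arm(deltas=[[0.05, [0.001, -0.003, 0.0043], [0, 0, 0.45]], [0.05, [0.001, -0.003, 0.0043], [0, 0, 0.45]], [0.05, [0.001, -0.003, 0.0043], [0, 0, 0.45]]])

```text
time: 18.7
tool_pos: [0.5459, 0.0779, 0.1898]
tcp_rot: [0.242, 0.97, -0.0, -0.0]
force: [-1.5, -1.9, -0.1]
grip_width: 0.155
grasp_force: 59.3
```

```bash
sed -i 's/range(4)/range(5)/; s/print(np.round(a,3))/print(np.mean(a,0).round(3),np.std(a,0).round(3))/' tq.py; python3 tq.py
```

```text
t 18.7 [0.5459 0.0779 0.1898] q6 [0.142 0.631] yaw 151.99 tz [-2.e-04 -4.e-04 -1.e+00] F [-1.5  -1.89 -0.05] M [-0.518  0.51   0.145]
e6 -1.686
[ 0.048  0.285 -2.003 -1.816 -0.635] [0.01  1.005 0.64  0.434 0.539]
```

Call:
move_arm(deltas=[[0.05, [0.006, -0.019, 0.0043], [0, 0, 0.45]], [0.05, [0.001, -0.003, 0.0043], [0, 0, 0.45]]])

```text
time: 19.15
tool_pos: [0.5454, 0.0775, 0.1895]
tcp_rot: [0.307, 0.952, 0.0, 0.0]
force: [-0.3, -1.0, -1.8]
grip_width: 0.152
grasp_force: 59.1
```

```bash
python3 tq.py
```

```text
t 19.15 [0.5454 0.0775 0.1895] q6 [0.141 0.766] yaw 144.21 tz [ 1.e-04  2.e-04 -1.e+00] F [-0.29 -0.98 -1.83] M [-0.298  0.155  0.149]
e6 -1.852
[ 0.037  0.273 -0.394 -0.489 -2.562] [0.025 1.026 0.252 0.506 0.219]
```

Call:
move_arm(deltas=[[0.05, [0.001, -0.005, 0.0043], [0, 0, 0.45]], [0.05, [0.001, -0.005, 0.0043], [0, 0, 0.45]]])

```text
time: 19.6
tool_pos: [0.5451, 0.0773, 0.1892]
tcp_rot: [0.371, 0.929, 0.0, 0.0]
force: [0.0, -0.6, -2.2]
grip_width: 0.152
grasp_force: 59.0
```

```bash
python3 tq.py
```

```text
t 19.6 [0.5451 0.0773 0.1892] q6 [0.141 0.901] yaw 136.46 tz [ 1.e-04  1.e-04 -1.e+00] F [ 0.04 -0.6  -2.23] M [-0.133  0.034  0.126]
e6 -1.834
[ 0.02   0.275 -0.18  -0.406 -3.309] [0.017 1.027 0.824 0.584 0.692]
```

Call:
move_arm(deltas=[[0.05, [0.001, -0.005, 0.0043], [0, 0, 0.45]], [0.05, [0.001, -0.005, 0.0043], [0, 0, 0.45]]])

```text
time: 20.05
tool_pos: [0.5447, 0.0771, 0.1888]
tcp_rot: [0.433, 0.902, 0.0, 0.0]
force: [0.1, -0.4, -2.7]
grip_width: 0.149
grasp_force: 58.9
```

```bash
python3 tq.py
```

```text
t 20.05 [0.5447 0.0771 0.1888] q6 [0.14  1.035] yaw 128.72 tz [ 1.e-04  2.e-04 -1.e+00] F [ 0.07 -0.38 -2.72] M [-0.028 -0.042  0.083]
e6 -1.836
[ 0.058  0.276  0.17   0.097 -3.54 ] [0.02  1.029 0.85  0.197 0.394]
```

Call:
move_arm(deltas=[[0.05, [0.001, -0.005, 0.0043], [0, 0, 0.45]], [0.05, [0.001, -0.005, 0.0043], [0, 0, 0.45]]])

```text
time: 20.5
tool_pos: [0.5443, 0.0769, 0.1885]
tcp_rot: [0.493, 0.87, 0.0, 0.0]
force: [0.1, 0.4, -4.1]
grip_width: 0.153
grasp_force: 58.9
```

```bash
python3 tq.py
```

```text
t 20.5 [0.5443 0.0769 0.1885] q6 [0.14 1.17] yaw 120.99 tz [ 1.e-04  1.e-04 -1.e+00] F [ 0.1   0.41 -4.1 ] M [ 0.016 -0.134  0.1  ]
e6 -1.837
[ 0.039  0.277  0.72   0.236 -4.146] [0.022 1.03  0.337 0.339 0.814]
```

Call:
move_arm(deltas=[[0.05, [0.001, -0.003, 0.006], [0, 0, 0.45]], [0.05, [0.001, -0.003, 0.006], [0, 0, 0.45]]])

```text
time: 20.95
tool_pos: [0.5441, 0.0768, 0.1881]
tcp_rot: [0.55, 0.835, 0.0, 0.0]
force: [-0.5, -0.8, -1.9]
grip_width: 0.152
grasp_force: 59.1
```

```bash
python3 tq.py
```

```text
t 20.95 [0.5441 0.0768 0.1881] q6 [0.14  1.305] yaw 113.25 tz [ 2.e-04  0.e+00 -1.e+00] F [-0.48 -0.83 -1.86] M [-0.067  0.025  0.165]
e6 -1.843
[ 0.032  0.273  0.018  0.018 -2.718] [0.024 1.031 0.16  0.245 0.464]
```

Call:
move_arm(deltas=[[0.05, [0.001, -0.003, 0.0045], [0, 0, 0.45]], [0.05, [0.001, -0.003, 0.0045], [0, 0, 0.45]]])

```text
time: 21.4
tool_pos: [0.5438, 0.0767, 0.1878]
tcp_rot: [0.605, 0.796, 0.0, 0.0]
force: [-0.8, -0.3, -0.7]
grip_width: 0.152
grasp_force: 59.2
```

```bash
python3 tq.py
```

```text
t 21.4 [0.5438 0.0767 0.1878] q6 [0.14 1.44] yaw 105.51 tz [ 1.e-04 -0.e+00 -1.e+00] F [-0.83 -0.27 -0.65] M [-0.064  0.114  0.109]
e6 -1.845
[ 0.029  0.272 -0.16  -0.082 -0.824] [0.039 1.032 0.228 0.084 0.539]
```

Call:
move_arm(deltas=[[0.05, [0.001, -0.003, 0.004], [0, 0, 0.45]], [0.05, [0.001, -0.003, 0.004], [0, 0, 0.45]]])

```text
time: 21.85
tool_pos: [0.5435, 0.0767, 0.1874]
tcp_rot: [0.658, 0.753, 0.0, 0.0]
force: [-0.5, -0.1, -0.1]
grip_width: 0.155
grasp_force: 59.3
```

```bash
python3 tq.py
```

```text
t 21.85 [0.5435 0.0767 0.1874] q6 [0.14  1.575] yaw 97.78 tz [ 1.e-04 -0.e+00 -1.e+00] F [-0.52 -0.09 -0.07] M [-0.097  0.301  0.119]
e6 -1.847
[ 0.056  0.271 -0.677 -0.679 -0.05 ] [0.023 1.032 0.336 0.334 0.42 ]
```

Call:
move_arm(deltas=[[0.05, [0.001, -0.003, 0.004], [0, 0, 0.45]], [0.05, [0.001, -0.003, 0.004], [0, 0, 0.45]]])

```text
time: 22.3
tool_pos: [0.5432, 0.0768, 0.187]
tcp_rot: [0.707, 0.707, -0.0, -0.0]
force: [-1.8, -0.7, -0.4]
grip_width: 0.154
grasp_force: 59.4
```

```bash
python3 tq.py
```

```text
t 22.3 [0.5432 0.0768 0.187 ] q6 [0.14 1.71] yaw 90.05 tz [-1.e-04 -0.e+00 -1.e+00] F [-1.8  -0.68 -0.42] M [-0.093  0.424  0.049]
e6 -1.848
[ 0.01   0.271 -1.052 -0.176 -0.462] [0.027 1.033 0.671 0.271 0.425]
```

Call:
move_arm(deltas=[[0.05, [0.001, -0.001, 0.004], [0, 0, 0.4]], [0.05, [0.001, -0.001, 0.004], [0, 0, 0.4]]])

```text
time: 22.75
tool_pos: [0.5431, 0.0769, 0.1867]
tcp_rot: [0.748, 0.664, -0.0, -0.0]
force: [-2.1, 0.1, 0.9]
grip_width: 0.15
grasp_force: 59.6
```

```bash
python3 tq.py
```

```text
t 22.75 [0.5431 0.0769 0.1867] q6 [0.141 1.83 ] yaw 83.19 tz [-1.e-04  0.e+00 -1.e+00] F [-2.14  0.14  0.85] M [-0.168  0.654  0.115]
e6 -1.634
[ 0.031  0.25  -2.25  -0.451  1.304] [0.009 0.915 0.345 0.48  0.331]
```

Call:
move_arm(deltas=[[0.05, [0.001, -0.013, 0.003], [0, 0, 0.35]], [0.05, [0.001, -0.002, 0.003], [0, 0, 0.35]]])

```text
time: 23.2
tool_pos: [0.5427, 0.077, 0.1865]
tcp_rot: [0.782, 0.624, 0.0, 0.0]
force: [-1.3, -1.0, 0.7]
grip_width: 0.15
grasp_force: 59.5
```

```bash
python3 tq.py
```

```text
t 23.2 [0.5427 0.077  0.1865] q6 [0.141 1.936] yaw 77.18 tz [ 2.e-04 -1.e-04 -1.e+00] F [-1.33 -1.01  0.69] M [-0.179  0.407  0.104]
e6 -1.403
[ 0.076  0.245 -1.146 -0.196  0.748] [0.026 0.799 0.635 0.446 0.181]
```

Call:
move_arm(deltas=[[0.05, [0, -0.003, 0.002], [0, 0, 0.3]], [0.05, [0, -0.002, 0.002], [0, 0, 0.3]]])

```text
time: 23.65
tool_pos: [0.5425, 0.0771, 0.1863]
tcp_rot: [0.809, 0.588, 0.0, 0.0]
force: [-0.8, -0.6, 2.0]
grip_width: 0.146
grasp_force: 59.5
```

```bash
python3 tq.py
```

```text
t 23.65 [0.5425 0.0771 0.1863] q6 [0.141 2.026] yaw 72.03 tz [ 1.e-04  0.e+00 -1.e+00] F [-0.75 -0.57  2.  ] M [-0.074  0.392  0.123]
e6 -1.153
[ 0.103  0.26  -0.927 -0.443  1.302] [0.023 0.683 0.492 0.404 0.639]
```

Call:
move_arm(deltas=[[0.05, [0, -0.002, 0.001], [0, 0, 0.25]], [0.05, [0, -0.002, 0.001], [0, 0, 0.25]]])

```text
time: 24.1
tool_pos: [0.5423, 0.0772, 0.1862]
tcp_rot: [0.83, 0.557, 0.0, 0.0]
force: [-1.1, -0.5, 1.1]
grip_width: 0.15
grasp_force: 59.4
```

```bash
python3 tq.py
```

```text
t 24.1 [0.5423 0.0772 0.1862] q6 [0.141 2.101] yaw 67.73 tz [ 1.e-04  0.e+00 -1.e+00] F [-1.08 -0.54  1.08] M [-0.083  0.229  0.171]
e6 -0.905
[ 0.124  0.269 -0.872 -0.228  0.311] [0.015 0.568 0.384 0.71  0.273]
```

Call:
move_arm(deltas=[[0.05, [0, -0.002, 0.001], [0, 0, 0.25]], [0.05, [0, -0.002, 0.001], [0, 0, 0.25]]])

```text
time: 24.55
tool_pos: [0.5421, 0.0773, 0.1861]
tcp_rot: [0.851, 0.526, 0.0, -0.0]
force: [-0.1, -0.2, 0.9]
grip_width: 0.154
grasp_force: 59.3
```

```bash
python3 tq.py
```

```text
t 24.55 [0.5421 0.0773 0.1861] q6 [0.142 2.176] yaw 63.42 tz [-1.e-04  1.e-04 -1.e+00] F [-0.13 -0.25  0.89] M [-0.008  0.269  0.248]
e6 -0.874
[ 0.154  0.294 -0.874  0.038  0.579] [0.02  0.571 0.393 0.253 0.634]
```

Torque has risen about 0.12 N m above free turning, both static and moving, so the screw is firmly tight. Releasing.

Call:
move_arm(deltas=[[0.05, [0, 0, 0], [0, 0, 0]], [0.05, [0, 0, 0], [0, 0, 0]], [0.2, [0, 0, 0], [0, 0, 0]], [0.3, [0, 0, 0], [0, 0, 0]], [0.5, [0, 0, 0], [0, 0, 0]], [0.6, [0, 0, 0], [0, 0, 0]], [0.6, [0, 0, 0], [0, 0, 0]], [0.6, [0, 0, -0.2], [0, 0, 0]], [0.6, [0, 0, -0.5], [0, 0, 0]], [0.6, [0, 0, -0.7], [0, 0, 0]], [0.6, [0, 0, -0.7], [0, 0, 0]], [0.6, [0, 0, -0.6], [0, 0, 0]], [0.6, [0, -0.8, 0], [0, 0, 0]], [0.6, [0, -0.9, 0], [0, 0, 0]], [0.6, [0, -0.9, 0], [0, 0, 0]], [0.6, [0, 0, 0], [0, 0, 0]]])

```text
time: 26.4
tool_pos: [0.4465, 0.125, 0.2955]
tcp_rot: [0.85, 0.527, 0.001, -0.0]
force: [0.7, -0.0, -0.3]
grip_width: 0.6
grasp_force: 0.0
```

Run:
```python
from h import *
s=bot.observe();print(s["tool_pos"],s["force"])
o=[]
for n in ("scene","top"):
    i,d=bot.capture(n); C=cloud(n,d)
    for z in (.125,.14,.155,.17,.185,.2,.215,.225):
        q=C[(abs(C[...,0]-.5445)<.05)&(abs(C[...,1]-.079)<.05)&(abs(C[...,2]-z)<.0075)]
        if len(q)>3: print(n,z,len(q),q.mean(0).round(4),q.max(0).round(4))
    m=C[(abs(C[...,0]-.543)<.04)&(C[...,1]>-.045)&(C[...,1]<.01)&(C[...,2]>.105)&(C[...,2]<.14)]
    if len(m):print("pin",m.mean(0).round(4))
    u,v=pix(n,(.5446,.05,.14)).astype(int); o.append(cv2.resize(i[v-40:v+40,u-50:u+50,::-1],(400,320),interpolation=cv2.INTER_CUBIC))
cv2.imwrite("pics/end.png",np.hstack(o))
```

```text
[0.44645548 0.12496018 0.29551793] [ 0.65611828 -0.02208468 -0.30687805]
scene 0.125 108 [0.5478 0.077  0.1217] [0.5638 0.0983 0.1322]
scene 0.14 28 [0.5481 0.0757 0.1401] [0.5521 0.0857 0.1469]
scene 0.155 29 [0.5482 0.0776 0.1546] [0.5521 0.0849 0.1621]
scene 0.17 32 [0.5477 0.0775 0.1693] [0.5526 0.0848 0.1762]
scene 0.185 26 [0.5491 0.0779 0.1843] [0.553  0.0843 0.1919]
scene 0.2 124 [0.5493 0.0761 0.2016] [0.5667 0.1133 0.2073]
scene 0.215 199 [0.5461 0.0791 0.2116] [0.5678 0.1153 0.2159]
pin [ 0.5526 -0.0161  0.1283]
top 0.125 56 [0.5356 0.083  0.1211] [0.5511 0.116  0.1307]
top 0.14 4 [0.538  0.077  0.1398] [0.5399 0.0806 0.1409]
top 0.155 5 [0.5378 0.0795 0.1542] [0.54   0.0847 0.1577]
top 0.2 29 [0.5368 0.0781 0.2017] [0.5542 0.1162 0.2074]
top 0.215 198 [0.5432 0.0787 0.2121] [0.5648 0.1155 0.2181]
pin [ 0.5493 -0.0149  0.1293]
```

View pics/end.png

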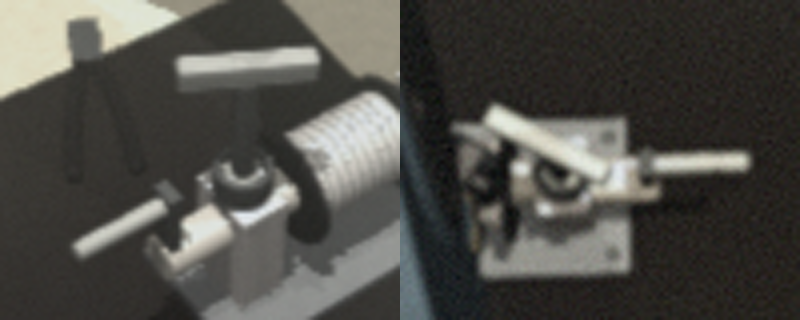

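The key stands upright in the socket, the crank is upright, and the robot is clear of everything. The bar top at about 0.213 m puts the tip about 13 mm deep.

```bash
python3 -c "
from station import bot
print(bot.hand_in())"
```

```text
the job is handed in; nothing more can be done
None
```

The job is handed in after about 26 s of robot time, with no verdict returned: by my measurements the flat faces up, the screw is tightened about 0.12 N m above free turning, and the key is left standing about 13 mm deep in the socket.

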